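Lock the clamp pliers on a shelf rail

TASK

The loose end of the low back rail of this shelf frame has to be held tight to the middle post until it is bolted. Lay the open jaws of the locking pliers over the post's edge and the rail's end plate, squeeze the two handles until the resistance peaks, gives way and they lock shut with the plate drawn flush against the post, then let go and leave the pliers clamped there. Leave the tin, the jar, the spanner and the tub of bolts as they are.

Things in the scene. Friction and masses are not known exactly. Their poses are not given: they have to be found in the camera images.
- frame: Fixed bare-metal shelf frame, no boards on; 680 mm wide (y), 150 deep (x), 280 high. Origin: on the bench at the back of the middle post; x away from the robot, y left, z up. Posts at the corners (x 0 and -150, y +-340 mm) and one at the back's middle. A front cross beam (x -115 to -150, z 240 to 280 mm) passes over the place where the pliers will lie; a rear beam runs at x 0.
- joint_place (a point): Clamp place on the middle post, 11 mm above the bench: half-way along the left (+y) face of its leg that points to the robot. Leg: 45 mm long (x -22 to +22 mm from here), y -4 to 0 mm, up to 268 mm high. Its other leg (to -y) and the rail (to +y) stand at x +18 to +22 mm: the jaws must stay short of them. Axes as the frame's. To clear the front beam lean the hand back (30 degrees at the waist).
- rail_plate (a point): Middle of the outer (+y) face of the rail's end plate, 11 mm above the bench. The end plate is 45 mm long (x), 4 mm thick, 2 to 50 mm above the bench, parallel to the post's leg, to the left of it; flush, plate and leg make a stack 8 mm thick. Axes as the frame's.
- rail (a joint): Gap between the rail's end plate and the post's leg in m: 0 = flush, 0.003 to 0.008 at the start. The low rail (45 mm high) slides along the frame's y in a slotted hole at its outer end against about 2 N of friction and stays where it is left.
- pliers: Locking C-clamp pliers, bare steel, loose, 0.3 to 0.55 kg, 22 mm thick, 220 long, at first flat on the bench left or right of the middle post, jaws roughly away from the robot. x points to the jaws, y to the moving jaw and handle, z up. Origin on the underside, 9 mm ahead (x) and 2 mm to -y of pliers_waist. From 12 mm ahead of it the C arms bow out, to y -40 (fixed) and, open, +52 mm (moving).
- pliers_waist (a point): Centre of the pliers' body block (36 mm along x, 48 wide along y, 22 thick), 11 mm above the underside, within 20 mm of the centre of mass; it can be gripped across y. Axes as the pliers'. Jaw tips are 79 mm ahead, handle ends 116 mm behind, the adjusting screw on the fixed handle ends 141 mm behind.
- fixed_pad (a point): Centre of the face of the round pad (16 mm across) on the fixed jaw, 71 mm ahead (x) of pliers_waist and 7 mm to its -y; the face looks to the pliers' +y. Axes as the pliers'.
- moving_pad (a point): Centre of the face of the round pad (16 mm across) on the moving jaw. The pad faces are about 29 mm apart when the pliers are open, 8 mm when clamped on the flush stack.
- fixed_handle (a point): Point on the centre line of the fixed handle, 96 mm behind pliers_waist (x) and 19 mm to its -y. The handle is a straight bar along x, 12 mm wide (y), 20 mm high (z); it ends 20 mm further back. Axes as the pliers'.
- moving_handle (a point): Point on the centre line of the moving handle (12 mm wide, 20 high, ends 20 mm further back), which turns about a pivot near the middle of the body block's +y side. Over the outsides of both handles here: about 66 mm open, 28 mm locked (then it lies 16 mm to +y of fixed_handle and the handles are nearly parallel).
- handle (a joint): Angle of the moving handle to the moving jaw, rad: 0 open, about 0.75 locked (stop). A spring holds it open (2 N at the handle points); drawing the plate up takes 4 to 8 N; on the flush 8 mm stack it stiffens from 0.52, peaks at about 15 N of pinch near 0.57, gives way, and over 0.70 it is past dead centre and stays locked by itself. With nothing between the pads it springs open.
- tin: Bystander: food tin, 74 mm across, 108 high, standing to the right of the frame. Origin: centre of its underside.
- jar: Bystander: jar with a steel lid, 68 mm across, 115 high, standing to the left of the frame. Origin: centre of its underside.
- spanner: Bystander: ring spanner 164 mm long (x), 9 high, lying before the right half of the frame. Origin: centre of its underside.
- bolt_tub: Bystander: open grey tub of bolts, 75 x 90 x 40 mm, inside the frame, on the other side of the middle post from the pliers. Origin: centre of its underside.
Not all that is in view belongs to the job. What is meant by the pliers is not blue or yellow, and is the larger of those in its own colour.

How it is judged:
By the outcome, as a careful person would: the job done as asked, in the order asked, and still so for the second after the job is handed in, with the robot touching nothing.
It also fails if it takes over 56 s, if anything falls off the work surface, if the arm or the gripper's body presses on something with over 40 N, if the wrist force passes 120 N, or if a joint passes its speed limit or range.

ROBOT

A 6-joint arm with a two-finger parallel gripper is mounted at the origin on the work surface. World frame = base frame: x ahead of the robot, y to its left, z up, the work surface at z = 0. Lengths are in m, angles in rad, forces in N, time in s.
With the tool pointing down it reaches from about 0.275 to 0.875 m from the base axis. Payload 12.5 kg.
Tool frame: the origin (TCP) lies at the very end of the fingers, on their centre line; the grasp point (between the pads) lies bot.grip_depth behind it (bot.grip_depth is the distance from the TCP to the grasp point, in m); z points along the fingers, y is the line along which they close (so a half turn about z gives the same grasp; the last joint's range is limited). The gripper opens to 85 mm and grips with 20 to 120 N. Pads are 22 mm wide; open, the fingers measure 114 mm over their backs; the gripper's body (76 mm by 85 mm) begins 54 mm behind the grasp point. The pads swing forward as they close: fully open they stand 13 mm farther back than shut.
Start: joints at [-1.329, 0.351, 1.652, -0, 1.139, -0.085], TCP at [0.177, -0.521, 0.231] pointing down, gripper open.
Joint ranges: [-2.75, 2.75], [-0.79, 2.1], [0.01, 2.65], [-1.57, 4.71], [0.07, 3.14], [-2.87, 2.87]. Speed limits (rad/s): [2.22, 2.22, 2.79, 3.14, 3.14, 3.14].

INTERFACE

Orientations are given as a unit quaternion [w, x, y, z].
In Python, from bench import bot gives the robot as it stands.
- The arm moves only by the tool move_arm, never from a script. Its argument "deltas" is one flat list of numbers, 7 for each row, row after row: the finger opening in m, from 0 to 0.0854, then the shift along the world's x, y, z in m, then the turn, a rotation vector about the world's x, y, z in degrees. In form: [fingers, tx, ty, tz, rx, ry, rz, fingers, tx, ty, tz, rx, ry, rz, ...]. A call has 1 to 5 rows; each row shifts and turns the commanded pose from where the row before left it; what a row does not reach is not made up. A row lasts 1/12 s, in which the tool goes at most 41.7 mm and 7.16 degrees, less where a joint would pass 70% of its speed; a pose out of reach is approached as far as the arm can. A call is refused whole if a number of a shift passes 0.0417 or a number of a turn 7.16, either way. A call with a gripper value outside its range is refused whole. The fingers move at their own pace and stop on an object; "grip_force" is the grip in N (left out, the last holds). Time passes only in rows, so rows that do not move let the fingers close. It gives the time, the measured TCP pose, the force, the opening and the grip force at its end, in the units of the state.
- bot.read_state(): the state, without advancing time (a new reading comes with each control period).
- bot.snapshot(name): name is "scene" or "side" or "wrist"; returns (picture, depth): 400x640x3 uint8, red, green, blue; 400x640 float32, m along the optical axis (not along the pixel's ray), 0 where there is no reading.
- bot.get_calibration(name): a dict with "intrinsics" (3x3 intrinsics, pixels), "dist" ([k1, k2, p1, p2, k3] as OpenCV has them; the pictures are not rectified), "origin" and "orientation" of the camera in the world; the wrist camera has in their place "hand_eye" (4x4, takes a point from camera to tool coordinates, whose origin is the TCP and whose axes are the flange's). Camera axes: x right, y up, looking along -z (the intrinsics and any distortion apply to the point x, -y, -z); pixel columns grow to the right and rows downward; lengths in m; the calibration is good to about 2 mm. A picture is of the moment at which its call begins: read the wrist's pose just before it. get_calibration takes no time and is no camera call.
- bot.sign_off(): hands the job in; it is judged then, once.
Trained networks look in the newest picture that a camera, given by its name, has taken for a name from the list of things; names that differ only in an ending like _2 or _b are one class to them, and where a whole thing is asked for, a point or a joint stands for the part that bears it (a point fixed in the world has none). Each returns a list of dicts, best first, with "conf" (0 to 1); they miss things now and then, are a little off and sometimes report something else, mostly with a low value. They report only what shows in the picture. A call takes as long as a camera call. They do not tell look-alikes from the thing itself.
- bot.look_for(thing, camera): "box" ([left, top, right, bottom] as shares, 0 to 1, of the picture: columns of its width, rows of its height, round what is visible of it).
- bot.mark_of(thing, camera): "point" ([row, column] as shares, 0 to 1, of the picture: columns of its width, rows of its height: a listed point, or the origin of a listed thing).
The state is a dict: "time": time; "q": joint angles; "dq": joint speeds; "joint_efforts": joint torques, N m; "position": TCP position; "tcp_rot": TCP orientation; "contact_force": force on the tool from outside, world axes, zero at the start; "torque": the same for the moment, N m; "finger_gap": finger opening in m; "grip_force": force on a finger pad.
Only numpy, scipy, OpenCV 4.12 (cv2) and the standard library are available. Lean on these libraries where they do the work, as an engineer would, in place of code of your own. Each camera call takes 0.05 s, during which the arm holds its last target. There are 200 camera calls.

## Working session

There is one attempt and no reset: what is moved stays moved. The work goes in short steps, Python scripts to look and compute and a tool call to move; the robot and the scene stay as the last step left them, time stands still between calls to the robot, and variables do not carry over. Pictures are saved under pics/ and viewed, at most 10 in all, crops included, and the job is handed in when it is done.

Besides the shell and the picture viewer there is one more tool, called after "Request:" by a JSON object that holds its "method" and its "body". move_arm: Moves the arm, as the interface text tells. Its arguments: {"type":"object","properties":{"deltas":{"type":"array","items":{"type":"number"}},"grip_force":{"type":"number"}},"required":["deltas"]}

```bash
mkdir -p pics; ls; cat > h.py <<'E'
import numpy as np, cv2
from scipy.spatial.transform import Rotation as R
from bench import bot
def rot(q): return R.from_quat([q[1],q[2],q[3],q[0]])
def cam(name,st=None):
    c=bot.get_calibration(name)
    if 'hand_eye' in c:
        st=st or bot.read_state(); T=np.eye(4);T[:3,:3]=rot(st['tcp_rot']).as_matrix();T[:3,3]=st['position']
        M=T@np.array(c['hand_eye'])
    else:
        M=np.eye(4);M[:3,:3]=rot(c['orientation']).as_matrix();M[:3,3]=c['origin']
    return np.array(c['intrinsics']),np.array(c['dist']),M
def ray(cm,uv):
    K,d,M=cm
    p=cv2.undistortPoints(np.array([[uv]],float),K,d)[0,0]
    return M[:3,3],M[:3,:3]@np.array([p[0],-p[1],-1.])
def atz(cm,uv,z):
    o,r=ray(cm,uv); return o+r*(z-o[2])/r[2]
def atd(cm,uv,d):
    o,r=ray(cm,uv); return o+r*d
def proj(cm,P):
    K,d,M=cm; p=(np.atleast_2d(P)-M[:3,3])@M[:3,:3]
    p=p*[1,-1,-1]
    return cv2.projectPoints(p,np.zeros(3),np.zeros(3),K,d)[0][:,0]
E
python3 - <<'E'
from h import *
for n in ('scene','side','wrist'):
    im,d=bot.snapshot(n); cv2.imwrite(f'pics/{n}0.png',im[:,:,::-1]); np.save(f'd_{n}0.npy',d)
    cm=cam(n)
    print(n,cm[2][:3,3].round(3))
    if n=='wrist': continue
    for t,z in [('pliers',0),('pliers_waist',.011),('fixed_pad',.011),('moving_pad',.011),('fixed_handle',.011),('moving_handle',.011),('joint_place',.011),('rail_plate',.011),('frame',0),('bolt_tub',0)]:
        for r in bot.mark_of(t,n)[:3]:
            v,u=r['point'];uv=(u*640,v*400)
            print(t,round(r['conf'],2),np.round(uv,1),atz(cm,uv,z).round(3))
print(bot.read_state(), bot.grip_depth)
E
```

```text
pics
scene [0.608 0.669 1.307]
pliers 0.97 [383.3 149.1] [ 0.376 -0.174  0.   ]
pliers 0.87 [363.3 297.3] [0.485 0.282 0.   ]
pliers 0.74 [302.6 237. ] [0.635 0.098 0.   ]
pliers_waist 0.9 [367.7 295.4] [0.474 0.281 0.011]
pliers_waist 0.83 [386.9 145.7] [ 0.366 -0.178  0.011]
pliers_waist 0.7 [402.9 231.6] [0.358 0.107 0.011]
fixed_pad 0.78 [366.5 138.5] [ 0.424 -0.208  0.011]
fixed_pad 0.68 [388.1 239.5] [0.401 0.127 0.011]
fixed_pad 0.64 [280.2 232.7] [0.696 0.085 0.011]
moving_pad 0.87 [364.9 145.5] [ 0.432 -0.183  0.011]
moving_pad 0.67 [393.3 243.7] [0.389 0.141 0.011]
moving_pad 0.56 [280.6 242.5] [0.696 0.115 0.011]
fixed_handle 0.98 [419.9 152.4] [ 0.27  -0.147  0.011]
fixed_handle 0.83 [340.4 232.6] [0.53  0.097 0.011]
fixed_handle 0.76 [414.6 208.8] [0.315 0.039 0.011]
moving_handle 0.76 [342.6 249.5] [0.528 0.148 0.011]
moving_handle 0.59 [414.5 165.8] [ 0.293 -0.101  0.011]
moving_handle 0.55 [424.1 214.2] [0.29  0.058 0.011]
joint_place 0.65 [269.6 196.1] [ 0.722 -0.031  0.011]
rail_plate 0.7 [270.4 193.4] [ 0.72  -0.04   0.011]
rail_plate 0.17 [333.1 101.1] [ 0.514 -0.
[... 882 characters left out ...]
{'time': 1.15, 'q': array([-1.32862275e+00,  3.50705363e-01,  1.65178747e+00, -2.15623054e-05,
        1.13908806e+00, -8.46121984e-02]), 'dq': array([-0.00120301,  0.00042022,  0.00083356,  0.001586  ,  0.00165618,
       -0.00076667]), 'joint_efforts': array([-1.98317837e-03, -5.06029844e+01, -2.91646045e+01, -2.03175982e-04,
        5.21574730e-04, -1.46200824e-05]), 'position': array([ 0.17656192, -0.52088369,  0.23129139]), 'tcp_rot': array([ 6.63351786e-06,  9.86680320e-01,  1.62671284e-01, -9.29882170e-06]), 'contact_force': array([-0.26902406, -0.02009196,  0.19882293]), 'torque': array([0.01283261, 0.01902481, 0.04450466]), 'grip_force': 0.0, 'finger_gap': 0.0852890108164033} 0.0187
```

```bash
python3 -c "
import cv2
a=cv2.imread('pics/scene0.png');b=cv2.imread('pics/side0.png')
cv2.imwrite('pics/both.png',cv2.vconcat([a,b])[:, :] if 0 else cv2.resize(cv2.vconcat([a,b]),(480,600)))
cv2.imwrite('pics/s.png',cv2.resize(a,(800,500)))"
```

```text
(no output)
```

View pics/s.png

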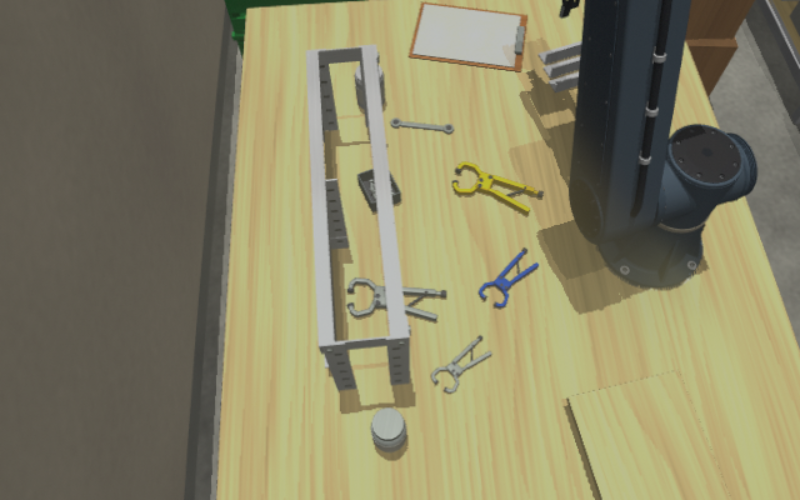

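Candidates in the scene picture (640x400):
- Steel, large: (302,237), under the front beam.
- Steel, small: (365,296).
- Yellow: (385,148).
- Blue: (403,232).

The target should be the large steel one at (302,237): it is neither yellow nor blue, and it is the larger of the two steel ones. I'll confirm this in a crop and measure the frame.

```bash
python3 - <<'E'
from h import *
a=cv2.imread('pics/scene0.png');b=cv2.imread('pics/side0.png')
cv2.imwrite('pics/c1.png',cv2.hconcat([cv2.resize(a[170:330,240:420],(400,356)),cv2.resize(b[120:280,200:400],(400,320))[:356] if 0 else cv2.resize(b[140:282,220:380],(400,356))]))
cm=cam('scene');d=np.load('d_scene0.npy')
v,u=np.mgrid[0:400,0:640]; K,D,M=cm
p=cv2.undistortPoints(np.stack([u.ravel(),v.ravel()],1).astype(float)[:,None],K,D)[:,0]
z=d.ravel(); P=np.stack([p[:,0]*z,-p[:,1]*z,-z],1)@M[:3,:3].T+M[:3,3]
P[z==0]=9
np.save('P.npy',P.reshape(400,640,3))
m=(abs(P[:,2]-.28)<.006)&(P[:,0]>.5)&(P[:,0]<.9)&(abs(P[:,1])<.5)
Q=P[m]; print(len(Q),Q.min(0),Q.max(0))
r=cv2.minAreaRect(Q[:,:2].astype(np.float32)*1000);print(r,cv2.boxPoints(r).round(0).tolist(), np.median(Q[:,2]))
E
```

```text
5813 [ 0.58057838 -0.38213372  0.27400503] [0.75921672 0.30503002 0.28596218]
((669.173828125, -38.701629638671875), (155.72024536132812, 683.6996459960938), 2.081284761428833) [[579.0, 300.0], [604.0, -383.0], [759.0, -377.0], [735.0, 306.0]] 0.2781206446365312
```

View pics/c1.png

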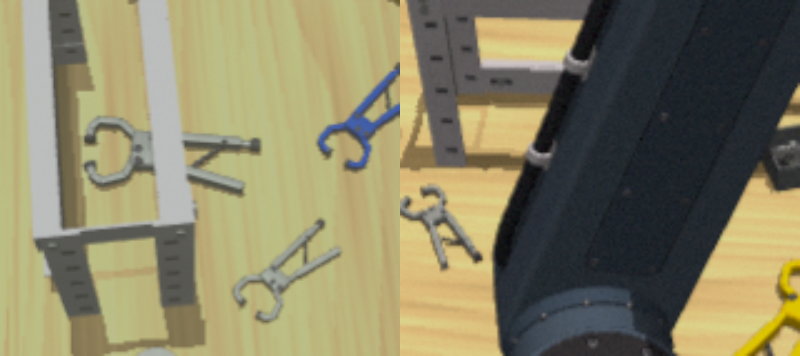

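The crop confirms it. The large steel pliers are at scene (302,237), with their jaws inside the frame, and the small steel pair sits in front of it. I'm moving the wrist camera to a low look-in pose, leaned back.

Request:
{"method": "move_arm", "body": {"deltas": [0.085,0.017,0.0355,-0.004,0,0,-5.5,0.085,0.017,0.0355,-0.004,0,0,-5.5,0.085,0.017,0.0355,-0.004,0,0,-5.6,0.085,0.017,0.0355,-0.004,0,0,0,0.085,0.017,0.0355,-0.004,0,0,0]}}

```text
time: 1.57
position: [0.2619, -0.3417, 0.2112]
tcp_rot: [0.0, 1.0, 0.018, 0.0]
contact_force: [0.9, -0.1, 0.2]
finger_gap: 0.0851
grip_force: 0.0
```

Request:
{"method": "move_arm", "body": {"deltas": [0.085,0.017,0.0355,-0.004,0.2,-6,0,0.085,0.017,0.0355,-0.004,0.2,-6,0,0.085,0.017,0.0355,-0.004,0.2,-6,0,0.085,0.017,0.0355,-0.004,0.2,-6,0,0.085,0.017,0.0355,-0.004,0.2,-6,0]}}

```text
time: 1.98
position: [0.3455, -0.1675, 0.1919]
tcp_rot: [-0.003, 0.966, 0.018, 0.257]
contact_force: [2.8, 0.2, 0.2]
finger_gap: 0.0851
grip_force: 0.0
```

Request:
{"method": "move_arm", "body": {"deltas": [0.085,0.017,0.0355,-0.004,0,0,0,0.085,0.017,0.0355,-0.004,0,0,0,0.085,0.017,0.0355,-0.004,0,0,0,0.085,0.017,0.0355,-0.004,0,0,0,0.085,0.017,0.0355,-0.004,0,0,0]}}

```text
time: 2.4
position: [0.4196, -0.0153, 0.1742]
tcp_rot: [-0.004, 0.967, 0.018, 0.253]
contact_force: [1.0, -1.4, -0.6]
finger_gap: 0.0849
grip_force: 0.0
```

Request:
{"method": "move_arm", "body": {"deltas": [0.085,0.01,0.02,-0.004,0,0,0,0.085,0,0,0,0,0,0,0.085,0,0,0,0,0,0]}}

```text
time: 2.65
position: [0.4289, 0.0035, 0.1697]
tcp_rot: [-0.004, 0.967, 0.019, 0.252]
contact_force: [-0.0, -1.0, -0.5]
finger_gap: 0.0848
grip_force: 0.0
```

```bash
cat > look.py <<'E'
from h import *; import sys
st=bot.read_state(); n=sys.argv[1]; im,d=bot.snapshot('wrist'); cv2.imwrite(f'pics/{n}.png',im[:,:,::-1]); np.save(f'd_{n}.npy',d)
cm=cam('wrist',st); np.savez(f'c_{n}.npz',K=cm[0],D=cm[1],M=cm[2])
print('t',st['time'],'tcp',np.round(st['position'],4),'ypr',rot(st['tcp_rot']).as_matrix().round(3).tolist(),'F',np.round(st['contact_force'],1),st['finger_gap'],st['grip_force'],'cam',cm[2][:3,3].round(3))
for t in sys.argv[2:]:
    for r in bot.mark_of(t,'wrist')[:3]:
        v,u=r['point'];uv=(u*640,v*400); dd=d[min(399,int(v*400)),min(639,int(u*640))]
        print(t,round(r['conf'],2),np.round(uv,1),'z11',atz(cm,uv,.011).round(4),'dep',atd(cm,uv,dd).round(4) if dd else None)
E
python3 look.py w1 pliers_waist fixed_pad moving_pad fixed_handle moving_handle joint_place rail_plate
```

```text
t 2.65 tcp [0.4289 0.0035 0.1697] ypr [[0.872, 0.039, 0.488], [0.036, -0.999, 0.017], [0.488, 0.002, -0.873]] F [-0.  -1.  -0.5] 0.08479934450157231 0.0 cam [0.416 0.002 0.326]
pliers_waist 0.97 [ 72.1 199.8] z11 [0.4829 0.2699 0.011 ] dep [0.482  0.2665 0.015 ]
pliers_waist 0.95 [224.3 329.7] z11 [0.3591 0.0883 0.011 ] dep [0.3601 0.0867 0.017 ]
pliers_waist 0.86 [239.3  87. ] z11 [0.6293 0.101  0.011 ] dep [0.6212 0.0973 0.0229]
fixed_pad 0.88 [525.9 276.4] z11 [ 0.4212 -0.2153  0.011 ] dep [ 0.4212 -0.2173  0.0082]
fixed_pad 0.67 [259.9  39.8] z11 [0.698  0.0822 0.011 ] dep [0.6926 0.0807 0.017 ]
fixed_pad 0.62 [ 56.9 162.7] z11 [0.525 0.298 0.011] dep [0.5246 0.2969 0.0121]
moving_pad 0.79 [498.2 262.6] z11 [ 0.4342 -0.1878  0.011 ] dep [ 0.4337 -0.1831  0.0189]
moving_pad 0.7 [ 43.3 175.2] z11 [0.5097 0.3097 0.011 ] dep [0.5126 0.3192 0.0013]
moving_pad 0.64 [236.7  38.7] z11 [0.6986 0.1117 0.011 ] dep [7.080e-01 1.153e-01 5.000e-04]
fixed_handle 0.97 [233.7 165.3] z11 [0.5295 0.0969 0.011 ] dep [0.5259 0.0939 0.0212]
fixed_handle 0.58 [110.8 237.5] z11 [0.4439 0.2186 0.011 ] dep [0.4442 0.2208 0.0078]
moving_handle 0.84 [182.8 160. ] z11 [0.5336 0.1549 0.011 ] dep [0.5301 0.1504 0.0204]
moving_handle 0.8 [ 75.8 258.2] z11 [0.421  0.2512 0.011 ] dep [0.4209 0.2488 0.0141]
joint_place 0.67 [356.8  30.3] z11 [ 0.7177 -0.0396  0.011 ] dep [ 0.6955 -0.0365  0.0342]
rail_plate 0.95 [351.8  29. ] z11 [ 0.7194 -0.0332  0.011 ] dep [ 0.7124 -0.0324  0.0184]
```

View pics/w1.png

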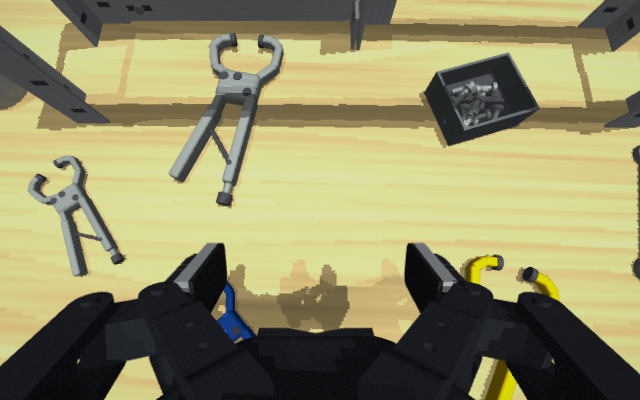

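Wrist view (640x400): the target pliers lie with the waist at (239,87), pads at (260,40) and (237,39), and handles at (234,165) and (183,160). The post's leg is at (357,30) and the tub at (480,95). The fit gives the waist at about (0.628, 0.1005) with a yaw of -9.1°. The 29 mm pad gap matches the given size. I'll go in low under the beam, in stages.

Request:
{"method": "move_arm", "body": {"deltas": [0.085,0.008,0.02,-0.028,0,0,-5.7,0.085,0.01,0.02,-0.028,0,0,-5.7,0.085,0.01,0.02,-0.028,0,0,0,0.085,0.01,0.02,-0.028,0,0,0,0.085,0.01,0.018,-0.028,0,0,0]}}

```text
time: 3.47
position: [0.4455, 0.0305, 0.1136]
tcp_rot: [0.02, 0.97, -0.017, 0.243]
contact_force: [0.3, -0.1, 0.4]
finger_gap: 0.085
grip_force: 0.0
```

Request:
{"method": "move_arm", "body": {"deltas": [0.085,0.025,0,0,0,0,0,0.085,0.025,0,0,0,0,0,0.085,0.025,0,0,0,0,0,0.085,0,0,0,0,0,0,0.085,0,0,0,0,0,0]}}

```text
time: 3.88
position: [0.521, 0.0297, 0.1145]
tcp_rot: [0.021, 0.97, -0.018, 0.243]
contact_force: [-0.4, 0.3, 0.9]
finger_gap: 0.0851
grip_force: 0.0
```

```bash
python3 look.py w2 pliers_waist fixed_pad moving_pad fixed_handle moving_handle joint_place rail_plate
```

```text
t 3.8833 tcp [0.521  0.0297 0.1145] ypr [[0.881, -0.044, 0.471], [-0.024, -0.999, -0.048], [0.472, 0.031, -0.881]] F [-0.4  0.3  0.9] 0.08512947861022549 0.0 cam [0.511 0.034 0.271]
pliers_waist 0.94 [228.6 140.6] z11 [0.629  0.1008 0.011 ] dep [0.624  0.0979 0.0221]
fixed_pad 0.75 [250.2  76.4] z11 [0.6963 0.0814 0.011 ] dep [0.6907 0.08   0.0189]
fixed_pad 0.58 [370.8  56.9] z11 [ 0.7163 -0.0398  0.011 ] dep [ 0.6953 -0.0323  0.0376]
fixed_pad 0.4 [608.4 359.7] z11 [ 0.4245 -0.2149  0.011 ] dep [ 0.4868 -0.0353  0.1988]
moving_pad 0.96 [218.4  75.2] z11 [0.6985 0.1124 0.011 ] dep [0.7001 0.1131 0.0087]
fixed_handle 0.7 [228.6 248.6] z11 [0.53   0.0987 0.011 ] dep [0.5294 0.0964 0.0201]
moving_handle 0.97 [166.6 247.3] z11 [0.5332 0.1511 0.011 ] dep [0.5323 0.1465 0.0211]
joint_place 0.67 [369.4  55.6] z11 [ 0.7178 -0.0385  0.011 ] dep [ 0.7001 -0.0323  0.0333]
joint_place 0.47 [364.6  44.5] z11 [ 0.7311 -0.0347  0.011 ] dep [ 0.7212 -0.0316  0.0227]
rail_plate 0.6 [364.1  55.6] z11 [ 0.7179 -0.0331  0.011 ] dep [ 0.7131 -0.0315  0.0171]
rail_plate 0.49 [365.9  41.2] z11 [ 0.7351 -0.0364  0.011 ] dep [ 0.7217 -0.0322  0.0266]
```

View pics/w2.png

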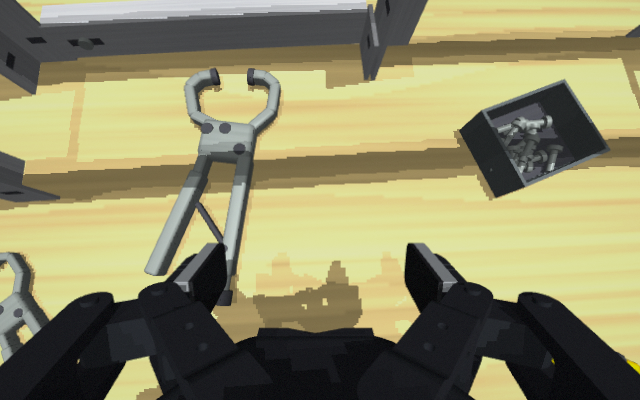

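Request:
{"method": "move_arm", "body": {"deltas": [0.085,0,0.018,0,0,0,-1.4,0.085,0,0.018,0,0,0,-1.4,0.085,0,0.018,-0.005,0,0,-1.4,0.085,0,0.017,-0.02,0,0,-1.4,0.085,0,0,-0.02,0,0,-1.4]}}

```text
time: 4.7
position: [0.5211, 0.0886, 0.0822]
tcp_rot: [0.032, 0.968, -0.064, 0.242]
contact_force: [0.2, -0.7, -0.8]
finger_gap: 0.0848
grip_force: 0.0
```

Request:
{"method": "move_arm", "body": {"deltas": [0.085,0,0,-0.02,0,0,0,0.085,0.02,0,-0.015,0,0,0,0.085,0.02,0,0,0,0,0,0.085,0.02,0,0,0,0,0,0.085,0,0,0,0,0,0]}}

```text
time: 5.12
position: [0.5861, 0.0862, 0.052]
tcp_rot: [0.031, 0.969, -0.064, 0.237]
contact_force: [-0.4, 0.5, -0.6]
finger_gap: 0.085
grip_force: 0.0
```

```bash
python3 look.py w3 pliers_waist fixed_pad moving_pad joint_place rail_plate
```

```text
t 5.1167 tcp [0.5861 0.0862 0.052 ] ypr [[0.879, -0.139, 0.456], [-0.109, -0.99, -0.091], [0.464, 0.03, -0.885]] F [-0.4  0.5 -0.6] 0.08499799114039588 0.0 cam [0.578 0.091 0.209]
pliers_waist 0.76 [282.1 193.5] z11 [0.6272 0.1006 0.011 ] dep [0.6244 0.1    0.0225]
fixed_pad 0.8 [295.5  99. ] z11 [0.6965 0.0827 0.011 ] dep [0.6918 0.0831 0.0189]
moving_pad 0.93 [255.7 100.3] z11 [0.699  0.1116 0.011 ] dep [7.056e-01 1.127e-01 3.000e-04]
joint_place 0.55 [450.1  58. ] z11 [ 0.7174 -0.0403  0.011 ] dep [ 0.7092 -0.0325  0.0227]
rail_plate 0.9 [440.6  57.7] z11 [ 0.7184 -0.0328  0.011 ] dep [ 0.7178 -0.0323  0.0119]
```

Request:
{"method": "move_arm", "body": {"deltas": [0.085,0.013,0.007,-0.01,0,0,0,0.085,0.013,0.007,-0.012,0,0,0,0.085,0.012,0.002,0,0,0,0,0.085,0,0,0,0,0,0,0.085,0,0,0,0,0,0]}}

```text
time: 5.83
position: [0.6207, 0.102, 0.0295]
tcp_rot: [0.032, 0.969, -0.064, 0.236]
contact_force: [-0.4, -0.5, 0.4]
finger_gap: 0.085
grip_force: 0.0
```

```bash
python3 look.py w4 pliers_waist fixed_pad moving_pad joint_place rail_plate
```

```text
t 5.8333 tcp [0.6207 0.102  0.0295] ypr [[0.88, -0.139, 0.453], [-0.109, -0.99, -0.092], [0.462, 0.031, -0.887]] F [-0.4 -0.5  0.4] 0.08496130366764684 0.0 cam [0.613 0.107 0.187]
pliers_waist 0.66 [314.1 238.4] z11 [0.627 0.1   0.011] dep [0.6261 0.1005 0.0217]
fixed_pad 0.66 [326.9 125.3] z11 [0.6966 0.0821 0.011 ] dep [0.6937 0.083  0.0171]
moving_pad 0.59 [276.8 128.5] z11 [0.6984 0.1138 0.011 ] dep [0.6943 0.1135 0.0194]
moving_pad 0.36 [312.4 226.6] z11 [0.6339 0.1001 0.011 ] dep [0.6324 0.1006 0.0241]
joint_place 0.62 [498.   78.5] z11 [ 0.7167 -0.0387  0.011 ] dep [ 0.7122 -0.0323  0.0187]
rail_plate 0.89 [486.7  74.8] z11 [ 0.7203 -0.0316  0.011 ] dep [ 0.7203 -0.0316  0.011 ]
```

View pics/w4.png

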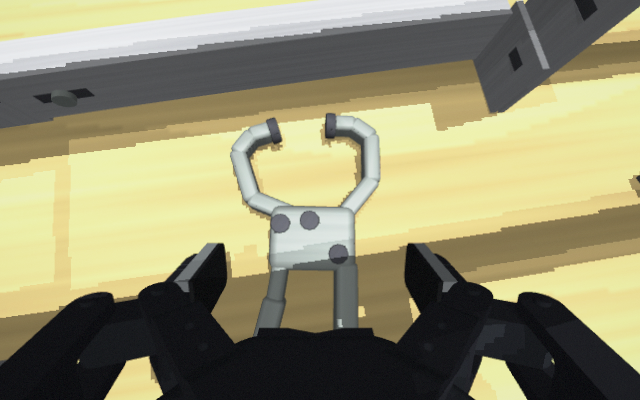

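The pliers are centred between the open fingers, with the body at (313,237) and the jaws ahead at row 125. I'll go down and grip the waist.

Request:
{"method": "move_arm", "body": {"deltas": [0.085,0.001,0,-0.007,0,0,0,0.085,0.001,0,-0.007,0,0,0,0.085,0.001,0,-0.005,0,0,0,0.085,0,0,0,0,0,0], "grip_force": 40}}

```text
time: 6.47
position: [0.6236, 0.1019, 0.0098]
tcp_rot: [0.032, 0.969, -0.064, 0.236]
contact_force: [-0.2, 0.2, -0.1]
finger_gap: 0.0851
grip_force: 0.0
```

Request:
{"method": "move_arm", "body": {"deltas": [0.03,0,0,0,0,0,0,0.03,0,0,0,0,0,0,0.03,0,0,0,0,0,0,0.03,0,0,0,0,0,0,0.03,0,0,0,0,0,0], "grip_force": 40}}

```text
time: 6.88
position: [0.6243, 0.1023, 0.0113]
tcp_rot: [0.032, 0.969, -0.064, 0.237]
contact_force: [-2.4, 0.8, 4.9]
finger_gap: 0.0475
grip_force: 40.2
```

Gripped at 47.5 mm, which matches the 48 mm body. I'll lift slightly, back off, turn to the frame's yaw and carry it towards the post.

Request:
{"method": "move_arm", "body": {"deltas": [0.03,0,0,0.003,0,0,0,0.03,0,0,0.004,0,0,0,0.03,-0.015,0,0,0,0,0,0.03,-0.015,0,0,0,0,0,0.03,-0.005,0,0,0,0,2], "grip_force": 60}}

```text
time: 7.3
position: [0.587, 0.102, 0.0171]
tcp_rot: [0.029, 0.971, -0.043, 0.235]
contact_force: [0.3, 0.4, -5.1]
finger_gap: 0.0465
grip_force: 62.7
```

Request:
{"method": "move_arm", "body": {"deltas": [0.03,0,-0.01,0,0,0,2,0.03,0,-0.015,0,0,0,2,0.03,0,-0.015,0,0,0,2,0.03,0,-0.015,0,0,0,2,0.03,0,-0.015,0,0,0,0]}}

```text
time: 7.72
position: [0.5902, 0.047, 0.02]
tcp_rot: [0.016, 0.972, 0.006, 0.233]
contact_force: [-0.4, 0.7, -4.8]
finger_gap: 0.0467
grip_force: 62.7
```

Request:
{"method": "move_arm", "body": {"deltas": [0.03,0,-0.015,0,0,0,0,0.03,0,-0.01,0,0,0,0,0.03,0,0,0,0,0,0,0.03,0,0,0,0,0,0,0.03,0,0,0,0,0,0]}}

```text
time: 8.13
position: [0.5916, 0.0257, 0.0218]
tcp_rot: [0.017, 0.973, 0.005, 0.231]
contact_force: [-0.5, -0.3, -3.8]
finger_gap: 0.0466
grip_force: 62.8
```

```bash
python3 look.py w5 pliers_waist fixed_pad moving_pad joint_place rail_plate
```

```text
t 8.1333 tcp [0.5916 0.0257 0.0218] ypr [[0.894, 0.001, 0.449], [0.017, -0.999, -0.031], [0.449, 0.035, -0.893]] F [-0.5 -0.3 -3.8] 0.04663268751267526 62.765712156456175 cam [0.585 0.03  0.179]
pliers_waist 0.85 [316.5 242.6] z11 [0.5948 0.0235 0.011 ] dep [0.5936 0.0244 0.0321]
fixed_pad 0.98 [330.3 114.3] z11 [0.6722 0.0152 0.011 ] dep [0.6665 0.0162 0.022 ]
moving_pad 0.9 [277.4 119.9] z11 [0.6679 0.0471 0.011 ] dep [0.6599 0.0455 0.0271]
rail_plate 0.96 [399.7  49.9] z11 [ 0.7186 -0.0304  0.011 ] dep [ 0.7219 -0.0319  0.0069]
rail_plate 0.42 [317.1 228.4] z11 [0.6027 0.0232 0.011 ] dep [0.6004 0.0241 0.0336]
```

View pics/w5.png

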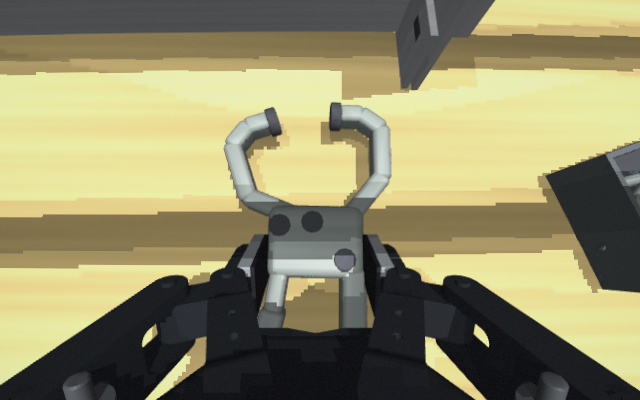

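The pliers are held level with the jaws free in front, and the pads are at (330,114) and (277,120). The leg and plate edges are at about (398-440, 0-90). I'll measure the leg and plate from the depth.

```bash
python3 - <<'E'
from h import *
for n in ('w4','w5','w3'):
    f=np.load(f'c_{n}.npz');d=np.load(f'd_{n}.npy')
    v,u=np.mgrid[0:400,0:640]
    p=cv2.undistortPoints(np.stack([u.ravel(),v.ravel()],1).astype(float)[:,None],f['K'],f['D'])[:,0]
    z=d.ravel();P=np.stack([p[:,0]*z,-p[:,1]*z,-z],1)@f['M'][:3,:3].T+f['M'][:3,3]
    a=np.radians(2.1);o=np.array([.744,-.036,0]);Q=(P-o)@np.array([[np.cos(a),-np.sin(a),0],[np.sin(a),np.cos(a),0],[0,0,1]])
    k=(z>0)&(Q[:,2]>.006)&(Q[:,2]<.2)&(Q[:,0]>-.06)&(Q[:,0]<.01)&(abs(Q[:,1])<.03)
    q=Q[k]*1000
    print(n,len(q))
    for lo,hi in ((6,20),(20,45),(52,80)):
        s=q[(q[:,2]>lo)&(q[:,2]<hi)]
        if len(s)<5: continue
        print(lo,hi,len(s),'x',np.percentile(s[:,0],[2,10,50,98]).round(1))
        h,e=np.histogram(s[:,1],np.arange(-30,31,2)); print([(int(x),int(c)) for x,c in zip(e,h) if c])
    # front end faces
    s=q[(q[:,0]<-38)]; h,e=np.histogram(s[:,1],np.arange(-30,31,1)); print('front',[(int(x),int(c)) for x,c in zip(e,h) if c])
E
```

```text
w4 11484
6 20 1499 x [-47.5 -46.3 -20.9  -5.8]
[(-8, 4), (-6, 24), (-4, 56), (-2, 13), (0, 8), (2, 32), (4, 873), (6, 96), (8, 37), (10, 34), (12, 34), (14, 38), (16, 35), (18, 36), (20, 38), (22, 33), (24, 37), (26, 36), (28, 35)]
20 45 3657 x [-47.6 -46.4 -20.   -1.5]
[(-8, 10), (-6, 61), (-4, 131), (-2, 37), (0, 25), (2, 77), (4, 2026), (6, 277), (8, 99), (10, 89), (12, 92), (14, 86), (16, 89), (18, 84), (20, 94), (22, 94), (24, 89), (26, 106), (28, 91)]
52 80 3256 x [-47.7 -46.7 -35.5 -11.2]
[(-8, 23), (-6, 127), (-4, 1994), (-2, 1111), (0, 1)]
front [(-8, 6), (-7, 48), (-6, 135), (-5, 167), (-4, 364), (-3, 1073), (-2, 677), (-1, 63), (0, 9), (1, 46), (2, 68), (3, 99), (4, 308), (5, 572), (6, 90)]
w5 5226
6 20 1351 x [-47.6 -47.  -11.2  -5.5]
[(-8, 1), (-6, 42), (-4, 98), (-2, 15), (0, 9), (2, 44), (4, 534), (6, 54), (8, 47), (10, 51), (12, 51), (14, 48), (16, 48), (18, 54), (20, 52), (22, 50), (24, 53), (26, 47), (28, 53)]
20 45 2284 x [-48.  -47.4 -30.   -5.4]
[(-8, 17), (-6, 97), (-4, 284), (-2, 30), (0, 34), (2, 106), (4, 1146), (6, 53), (8, 46), (10, 49), (12, 45), (14, 50),
[... 310 characters left out ...]
0 1070 x [-47.5 -46.6 -18.3  -5.8]
[(-8, 10), (-6, 22), (-4, 55), (-2, 6), (0, 13), (2, 24), (4, 565), (6, 38), (8, 30), (10, 31), (12, 29), (14, 35), (16, 31), (18, 30), (20, 29), (22, 30), (24, 27), (26, 33), (28, 32)]
20 45 2457 x [-47.8 -46.9 -18.   -5.4]
[(-8, 10), (-6, 48), (-4, 128), (-2, 35), (0, 15), (2, 68), (4, 1216), (6, 144), (8, 68), (10, 65), (12, 80), (14, 68), (16, 73), (18, 66), (20, 74), (22, 76), (24, 78), (26, 72), (28, 73)]
52 80 1273 x [-48.  -47.3 -40.4 -19.5]
[(-8, 23), (-6, 93), (-4, 870), (-2, 286), (2, 1)]
front [(-8, 4), (-7, 46), (-6, 93), (-5, 106), (-4, 189), (-3, 606), (-2, 226), (-1, 7), (0, 4), (1, 49), (2, 68), (3, 63), (4, 208), (5, 362), (6, 24), (7, 1)]
```

Request:
{"method": "move_arm", "body": {"deltas": [0.03,0.002,-0.012,-0.002,0,-0.4,1,0.03,0,-0.012,-0.002,0,-0.4,1,0.03,0,-0.012,-0.002,0,0,0,0.03,0,-0.012,0,0,0,0,0.03,0,0,0,0,0,0]}}

```text
time: 8.85
position: [0.5948, -0.0123, 0.0207]
tcp_rot: [0.015, 0.973, 0.013, 0.231]
contact_force: [0.2, 1.0, -4.8]
finger_gap: 0.0464
grip_force: 62.8
```

```bash
python3 look.py w6 fixed_pad moving_pad rail_plate; python3 - <<'E'
from h import *
f=np.load('c_w5.npz');cm=(f['K'],f['D'],f['M'])
for uv in ((547,178),(600,290)): print(atz(cm,uv,.04).round(3))
E
```

```text
t 8.85 tcp [ 0.5948 -0.0123  0.0207] ypr [[0.893, 0.019, 0.45], [0.033, -0.999, -0.022], [0.449, 0.035, -0.893]] F [ 0.2  1.  -4.8] 0.046428146045777455 62.80018862164525 cam [ 0.588 -0.008  0.178]
fixed_pad 0.58 [331.  116.9] z11 [ 0.6733 -0.0217  0.011 ] dep [ 0.6652 -0.0204  0.027 ]
fixed_pad 0.35 [315.5 228.9] z11 [ 0.6056 -0.0137  0.011 ] dep [ 0.6034 -0.0129  0.0323]
moving_pad 0.58 [277.4 117.4] z11 [0.6718 0.0105 0.011 ] dep [0.6635 0.0086 0.0277]
rail_plate 0.63 [349.3  53.4] z11 [ 0.7177 -0.0331  0.011 ] dep [ 0.7147 -0.0325  0.0148]
[ 0.625 -0.09   0.04 ]
[ 0.571 -0.108  0.04 ]
```

```bash
python3 - <<'E'
from h import *
for n in ('w1','w2'):
    f=np.load(f'c_{n}.npz');d=np.load(f'd_{n}.npy')
    v,u=np.mgrid[0:400,0:640]
    p=cv2.undistortPoints(np.stack([u.ravel(),v.ravel()],1).astype(float)[:,None],f['K'],f['D'])[:,0]
    z=d.ravel();P=np.stack([p[:,0]*z,-p[:,1]*z,-z],1)@f['M'][:3,:3].T+f['M'][:3,3]
    k=(z>0)&(P[:,2]>.034)&(P[:,2]<.046)&(P[:,0]>.54)&(P[:,0]<.68)&(P[:,1]<-.06)&(P[:,1]>-.25)
    r=cv2.minAreaRect((P[k][:,:2]*1000).astype(np.float32));print(n,k.sum(),r,cv2.boxPoints(r).round().tolist())
E
```

```text
w1 1547 ((618.3050537109375, -178.63145446777344), (76.33587646484375, 92.24944305419922), 19.5023250579834) [[567.0, -148.0], [598.0, -235.0], [670.0, -209.0], [639.0, -122.0]]
w2 2322 ((618.1957397460938, -178.58657836914062), (75.84955596923828, 93.30188751220703), 19.384078979492188) [[567.0, -147.0], [598.0, -235.0], [669.0, -210.0], [638.0, -122.0]]
```

The tub's nearest rim corner is at (0.639,-0.122), so the fingers have about 2 cm of clearance. I'll line up in y and lower close to the bench, still in front of the leg.

Request:
{"method": "move_arm", "body": {"deltas": [0.03,0,-0.009,-0.002,0,-0.4,0.5,0.03,0,-0.009,-0.002,0,-0.4,0.5,0.03,0,-0.008,-0.002,0,0,0,0.03,0,-0.006,-0.002,0,0,0,0.03,0,0,0,0,0,0]}}

```text
time: 9.47
position: [0.5946, -0.0362, 0.014]
tcp_rot: [0.013, 0.972, 0.019, 0.234]
contact_force: [-0.5, 0.4, -4.0]
finger_gap: 0.0465
grip_force: 62.8
```

```bash
python3 look.py w7 fixed_pad moving_pad rail_plate joint_place
```

```text
t 9.4667 tcp [ 0.5946 -0.0362  0.014 ] ypr [[0.889, 0.03, 0.456], [0.042, -0.999, -0.016], [0.455, 0.033, -0.89]] F [-0.5  0.4 -4. ] 0.04648686057595418 62.84981222382157 cam [ 0.587 -0.032  0.171]
fixed_pad 0.73 [331.  116.9] z11 [ 0.67   -0.0443  0.011 ] dep [ 0.6651 -0.0436  0.0204]
moving_pad 0.75 [278.2 119.9] z11 [ 0.6667 -0.0138  0.011 ] dep [ 0.6624 -0.0148  0.0197]
rail_plate 0.63 [314.6  42.3] z11 [ 0.7197 -0.0332  0.011 ] dep [ 0.6969 -0.033   0.0386]
joint_place 0.83 [327.4  43.3] z11 [ 0.7195 -0.0411  0.011 ] dep [ 0.7051 -0.0401  0.0283]
joint_place 0.41 [312.   44.1] z11 [ 0.7183 -0.0316  0.011 ] dep [ 7.268e-01 -3.160e-02  7.000e-04]
```

View pics/w7.png

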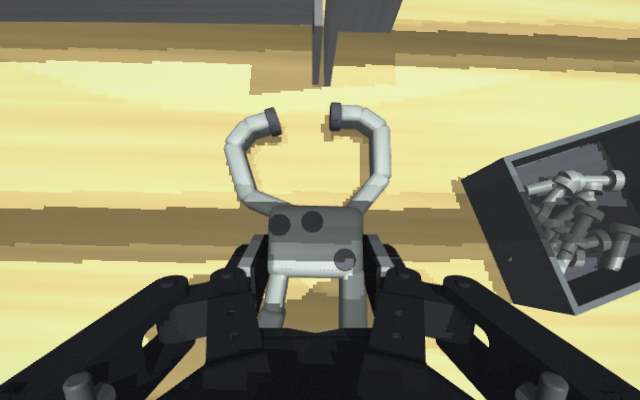

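Plate and leg edges are at cols 312-334, row 85, and the fixed pad face is at col 331, so it needs about 6 mm more to -y. I'll shift, then advance with checks.

Request:
{"method": "move_arm", "body": {"deltas": [0.03,0,-0.004,0,0,0,0,0.03,0,-0.003,0,0,0,0,0.03,0,0,0,0,0,0,0.03,0.01,0.0004,0,0,0,0,0.03,0,0,0,0,0,0]}}

```text
time: 10.13
position: [0.6059, -0.0427, 0.0147]
tcp_rot: [0.013, 0.972, 0.019, 0.235]
contact_force: [0.8, 0.0, -4.0]
finger_gap: 0.0463
grip_force: 62.8
```

```bash
python3 look.py w8 fixed_pad moving_pad rail_plate joint_place
```

```text
t 10.1333 tcp [ 0.6059 -0.0427  0.0147] ypr [[0.889, 0.031, 0.458], [0.043, -0.999, -0.016], [0.457, 0.034, -0.889]] F [ 0.8  0.  -4. ] 0.04634591724854367 62.816165722174446 cam [ 0.598 -0.039  0.172]
fixed_pad 0.6 [329.1 113.8] z11 [ 0.6838 -0.0496  0.011 ] dep [ 6.899e-01 -5.040e-02 -5.000e-04]
moving_pad 0.92 [281.2 119.6] z11 [ 0.6788 -0.0219  0.011 ] dep [ 0.6839 -0.0208  0.0009]
rail_plate 0.8 [301.4  59.9] z11 [ 0.7189 -0.0319  0.011 ] dep [ 0.6963 -0.0332  0.0411]
joint_place 0.65 [314.3  63.5] z11 [ 0.7169 -0.0399  0.011 ] dep [ 0.7116 -0.0398  0.0181]
```

Request:
{"method": "move_arm", "body": {"deltas": [0.03,0.008,0.0003,0,0,0,0,0.03,0.008,0.0003,0,0,0,0,0.03,0,0,0,0,0,0]}}

```text
time: 10.63
position: [0.6216, -0.042, 0.0146]
tcp_rot: [0.013, 0.972, 0.019, 0.235]
contact_force: [1.2, 0.5, -3.8]
finger_gap: 0.0468
grip_force: 62.8
```

```bash
python3 look.py w9 fixed_pad moving_pad rail_plate joint_place
```

```text
t 10.6333 tcp [ 0.6216 -0.042   0.0146] ypr [[0.889, 0.031, 0.458], [0.043, -0.999, -0.016], [0.457, 0.034, -0.889]] F [ 1.2  0.5 -3.8] 0.04678462639105303 62.81649244226628 cam [ 0.614 -0.038  0.172]
fixed_pad 0.67 [332.7 114.9] z11 [ 0.6988 -0.051   0.011 ] dep [ 0.6928 -0.0501  0.0224]
fixed_pad 0.41 [313.9  83.2] z11 [ 0.719  -0.0394  0.011 ] dep [ 0.7257 -0.0395  0.0008]
moving_pad 0.81 [277.4 117.4] z11 [ 0.6957 -0.0189  0.011 ] dep [ 0.6901 -0.0203  0.022 ]
rail_plate 0.89 [301.   82.7] z11 [ 0.7189 -0.0317  0.011 ] dep [ 0.6962 -0.033   0.0458]
joint_place 0.92 [316.6  84.2] z11 [ 0.7184 -0.041   0.011 ] dep [ 0.6966 -0.0404  0.0445]
```

View pics/w9.png

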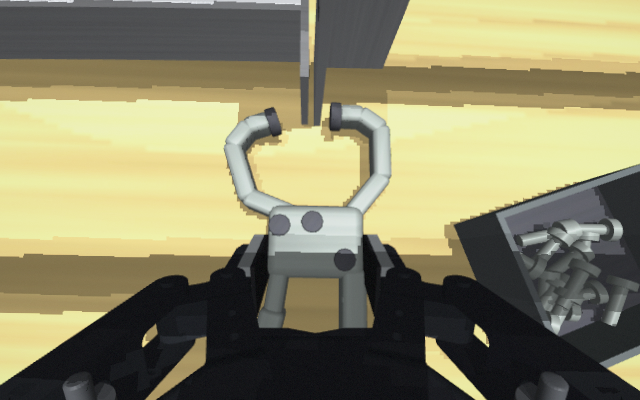

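Plate and leg (cols 301-325) now sit between the pads (col 277 and col 331). I'll advance the remaining 21 mm and set down.

Request:
{"method": "move_arm", "body": {"deltas": [0.03,0.008,0.0003,0,0,0,0,0.03,0.008,0.0003,0,0,0,0,0.03,0.005,0.0002,-0.001,0,0,0,0.03,0,0,-0.0015,0,0,0,0.03,0,0,0,0,0,0]}}

```text
time: 11.3
position: [0.6414, -0.0412, 0.0116]
tcp_rot: [0.012, 0.972, 0.019, 0.235]
contact_force: [0.3, 0.2, -3.5]
finger_gap: 0.0464
grip_force: 62.8
```

Request:
{"method": "move_arm", "body": {"deltas": [0.03,0,0,-0.001,0,0,0,0.03,0,0,0,0,0,0]}}

```text
time: 11.47
position: [0.6416, -0.0412, 0.0115]
tcp_rot: [0.013, 0.972, 0.019, 0.235]
contact_force: [-2.6, -0.4, 4.2]
finger_gap: 0.0464
grip_force: 63.8
```

```bash
python3 look.py w10 fixed_pad moving_pad rail_plate joint_place
```

```text
t 11.4667 tcp [ 0.6416 -0.0412  0.0115] ypr [[0.889, 0.031, 0.457], [0.043, -0.999, -0.015], [0.456, 0.033, -0.889]] F [-2.6 -0.4  4.2] 0.04638634032650471 63.81665342247288 cam [ 0.634 -0.037  0.168]
fixed_pad 0.95 [329.3 116.1] z11 [ 0.7162 -0.048   0.011 ] dep [ 0.7215 -0.0487  0.0009]
moving_pad 0.92 [276.8 120. ] z11 [ 0.7124 -0.0183  0.011 ] dep [ 0.7087 -0.0191  0.0183]
moving_pad 0.27 [313.6  85. ] z11 [ 0.7357 -0.0384  0.011 ] dep [ 7.428e-01 -3.850e-02 -1.000e-04]
joint_place 0.3 [277.2 121.6] z11 [ 0.7114 -0.0185  0.011 ] dep [ 0.7082 -0.0193  0.0175]
```

View pics/w10.png

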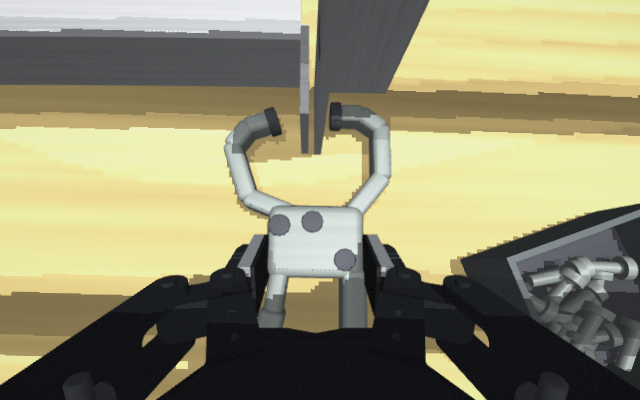

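The pads are at jaw depth (x ≈ 0.716) on either side of the stack, the pliers are down on the bench, and the tips clear the rail. I'll nudge the fixed pad nearer the leg, let go, and go back to the handles.

Request:
{"method": "move_arm", "body": {"deltas": [0.03,0,0.002,0,0,0,0,0.03,0,0.001,0,0,0,0,0.085,0,0,0,0,0,0,0.085,0,0,0,0,0,0,0.085,0,0,0,0,0,0]}}

```text
time: 12.13
position: [0.6415, -0.038, 0.0106]
tcp_rot: [0.012, 0.972, 0.019, 0.234]
contact_force: [0.9, -0.0, 0.3]
finger_gap: 0.0807
grip_force: 0.0
```

Request:
{"method": "move_arm", "body": {"deltas": [0.085,0,0,0,0,0,0,0.085,0,0,0.008,0,0,0,0.085,0,0,0.009,0,0,0,0.085,-0.005,0,0.009,0,0,0,0.085,-0.02,0,0,0,0,0]}}

```text
time: 12.55
position: [0.619, -0.0385, 0.0391]
tcp_rot: [0.013, 0.971, 0.019, 0.237]
contact_force: [0.8, -0.0, 0.3]
finger_gap: 0.0849
grip_force: 0.0
```

Request:
{"method": "move_arm", "body": {"deltas": [0.085,-0.02,0.001,0,0,0,0,0.085,-0.02,0.001,0,0,0,0,0.085,-0.02,0.001,0,0,0,0,0.085,0,0,0,0,0,0,0.085,0,0,0,0,0,0]}}

```text
time: 12.97
position: [0.5636, -0.0353, 0.0372]
tcp_rot: [0.012, 0.972, 0.019, 0.235]
contact_force: [1.0, -0.5, 0.0]
finger_gap: 0.085
grip_force: 0.0
```

```bash
python3 look.py w11 pliers_waist fixed_pad moving_pad fixed_handle moving_handle rail_plate joint_place
```

```text
t 12.9667 tcp [ 0.5636 -0.0353  0.0372] ypr [[0.889, 0.031, 0.457], [0.042, -0.999, -0.014], [0.456, 0.032, -0.889]] F [ 1.  -0.5  0. ] 0.08501922694804213 0.0 cam [ 0.556 -0.031  0.194]
pliers_waist 0.62 [320.9 124.9] z11 [ 0.6451 -0.0385  0.011 ] dep [ 0.6399 -0.0381  0.0217]
fixed_pad 0.59 [333.3  33.4] z11 [ 0.7163 -0.0454  0.011 ] dep [ 0.6974 -0.0438  0.0327]
fixed_pad 0.27 [324.7  15.8] z11 [ 0.7309 -0.0389  0.011 ] dep [ 0.7406 -0.0393  0.0009]
moving_pad 0.59 [290.4  36.2] z11 [ 0.7122 -0.015   0.011 ] dep [ 0.7065 -0.0156  0.0176]
fixed_handle 0.96 [351.4 273.7] z11 [ 0.5503 -0.0593  0.011 ] dep [ 0.5506 -0.0576  0.022 ]
moving_handle 0.77 [256.6 286.2] z11 [ 0.5415 -0.0036  0.011 ] dep [ 0.5422 -0.005   0.0202]
moving_handle 0.3 [322.4 123.4] z11 [ 0.6462 -0.0394  0.011 ] dep [ 0.641  -0.039   0.0215]
rail_plate 0.84 [313.1  30.1] z11 [ 0.7182 -0.0309  0.011 ] dep [ 0.7273 -0.0309  0.0008]
joint_place 0.84 [325.4  31.7] z11 [ 0.7174 -0.0397  0.011 ] dep [ 0.7195 -0.0398  0.0086]
```

Handles measured at (0.550,-0.059) and (0.5415,-0.004), 66 mm over the outsides as stated. I'll descend around them.

Request:
{"method": "move_arm", "body": {"deltas": [0.085,-0.008,0.002,0,0,0,0,0.085,-0.007,0.002,-0.005,0,0,0,0.085,0,0,-0.008,0,0,0,0.085,0,0,-0.007,0,0,0,0.085,0,0,0,0,0,0], "grip_force": 30}}

```text
time: 13.78
position: [0.5504, -0.0324, 0.0214]
tcp_rot: [0.01, 0.972, 0.019, 0.234]
contact_force: [0.3, 0.3, 0.2]
finger_gap: 0.085
grip_force: 0.0
```

```bash
python3 look.py w12 fixed_handle moving_handle
```

```text
t 13.7833 tcp [ 0.5504 -0.0324  0.0214] ypr [[0.89, 0.033, 0.456], [0.042, -0.999, -0.01], [0.455, 0.028, -0.89]] F [0.3 0.3 0.2] 0.08500394484896626 0.0 cam [ 0.543 -0.029  0.178]
fixed_handle 0.88 [362.  253.4] z11 [ 0.5487 -0.0597  0.011 ] dep [ 0.5483 -0.0577  0.0222]
moving_handle 0.67 [259.8 258.2] z11 [ 0.5442 -0.0037  0.011 ] dep [ 0.5441 -0.0053  0.0214]
moving_handle 0.52 [297.4   0.8] z11 [ 0.7133 -0.0165  0.011 ] dep [ 0.7069 -0.0169  0.0173]
```

View pics/w12.png

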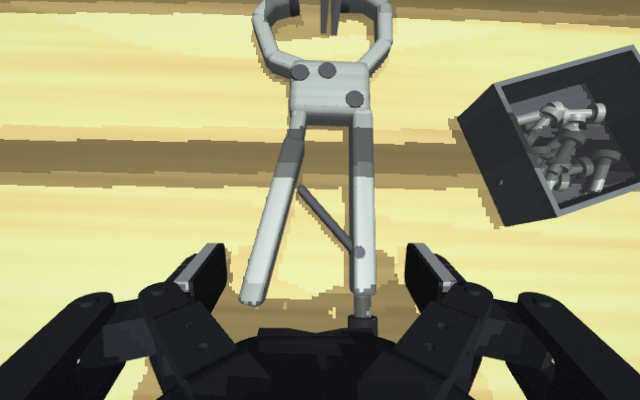

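The handles (cols 245-375, rows 130-300) lie between the open fingers. I'll close onto them, then squeeze slowly while keeping the fixed-side finger in place.

Request:
{"method": "move_arm", "body": {"deltas": [0.078,-0.002,0,-0.003,0,0,0,0.072,0,0,0,0,0,0,0.067,0,0,0,0,0,0,0.067,0,0,0,0,0,0], "grip_force": 35}}

```text
time: 14.27
position: [0.5488, -0.0325, 0.0194]
tcp_rot: [0.01, 0.972, 0.02, 0.235]
contact_force: [0.9, -0.2, 0.1]
finger_gap: 0.0666
grip_force: 0.0
```

Request:
{"method": "move_arm", "body": {"deltas": [0.064,0,-0.0013,0,0,0,0,0.061,0,-0.0015,0,0,0,0,0.058,0,-0.0015,0,0,0,0,0.055,0,-0.0015,0,0,0,0,0.055,0,0,0,0,0,0]}}

```text
time: 14.68
position: [0.5492, -0.0375, 0.0202]
tcp_rot: [0.009, 0.972, 0.02, 0.236]
contact_force: [-6.8, 6.3, 16.1]
finger_gap: 0.0552
grip_force: 8.1
```

```bash
python3 look.py w13 fixed_pad moving_pad fixed_handle moving_handle rail_plate joint_place
```

```text
t 14.6833 tcp [ 0.5492 -0.0375  0.0202] ypr [[0.888, 0.035, 0.458], [0.043, -0.999, -0.007], [0.458, 0.026, -0.889]] F [-6.8  6.3 16.1] 0.055176299047112014 8.051201158377808 cam [ 0.541 -0.035  0.177]
fixed_pad 0.43 [362.7 243.8] z11 [ 0.5527 -0.0649  0.011 ] dep [ 0.552  -0.0631  0.0211]
moving_pad 0.37 [265.1 260.7] z11 [ 0.5417 -0.0119  0.011 ] dep [ 0.5417 -0.0132  0.0202]
fixed_handle 0.85 [360.6 245.9] z11 [ 0.5515 -0.0637  0.011 ] dep [ 0.5509 -0.0619  0.0211]
moving_handle 0.64 [263.9 256.8] z11 [ 0.5437 -0.0111  0.011 ] dep [ 0.5436 -0.0125  0.0207]
```

The 16 N upward force shows the fingertips rode onto the handle tops, because open pads stand farther back and therefore higher. I'll unload, open, go lower and re-close.

Request:
{"method": "move_arm", "body": {"deltas": [0.085,0,0,0.006,0,0,0,0.085,0,0,0.004,0,0,0,0.085,0,0,0,0,0,0,0.085,0,0,0,0,0,0]}}

```text
time: 15.37
position: [0.5488, -0.0384, 0.0293]
tcp_rot: [0.01, 0.972, 0.02, 0.235]
contact_force: [-0.5, -0.1, 0.0]
finger_gap: 0.0852
grip_force: 0.0
```

```bash
python3 look.py w14 pliers_waist fixed_handle moving_handle rail_plate
```

```text
t 15.3667 tcp [ 0.5488 -0.0384  0.0293] ypr [[0.889, 0.034, 0.457], [0.043, -0.999, -0.01], [0.456, 0.028, -0.889]] F [-0.5 -0.1  0. ] 0.08523505589812935 0.0 cam [ 0.541 -0.035  0.186]
pliers_waist 0.72 [321.   96.3] z11 [ 0.6465 -0.0405  0.011 ] dep [ 0.6387 -0.0401  0.0239]
pliers_waist 0.27 [357.6 243.3] z11 [ 0.5531 -0.0646  0.011 ] dep [ 0.5523 -0.0627  0.0222]
fixed_handle 0.88 [357.7 242.7] z11 [ 0.5534 -0.0646  0.011 ] dep [ 0.5527 -0.0629  0.0212]
moving_handle 0.66 [264.8 257.1] z11 [ 0.5434 -0.0114  0.011 ] dep [ 0.5432 -0.0127  0.0207]
rail_plate 0.8 [309.8   1.4] z11 [ 0.72   -0.0304  0.011 ] dep [ 0.7312 -0.0301  0.    ]
rail_plate 0.68 [524.7 155.1] z11 [ 0.6123 -0.1713  0.011 ] dep [ 0.6092 -0.1653  0.0187]
```

Request:
{"method": "move_arm", "body": {"deltas": [0.085,-0.001,0.001,-0.008,0,0,0,0.085,-0.001,0,-0.008,0,0,0,0.085,0,0,-0.006,0,0,0,0.085,0,0,0,0,0,0,0.075,0,0,0,0,0,0]}}

```text
time: 16.03
position: [0.5471, -0.0373, 0.0116]
tcp_rot: [0.009, 0.972, 0.02, 0.234]
contact_force: [-0.1, 0.3, -0.2]
finger_gap: 0.076
grip_force: 0.0
```

Request:
{"method": "move_arm", "body": {"deltas": [0.068,0,0,0,0,0,0,0.065,0,0,0,0,0,0,0.063,0,0,0,0,0,0,0.063,0,0,0,0,0,0]}}

```text
time: 16.37
position: [0.5478, -0.0374, 0.0124]
tcp_rot: [0.009, 0.972, 0.02, 0.235]
contact_force: [-0.2, -0.6, 3.9]
finger_gap: 0.0633
grip_force: 2.8
```

```bash
python3 look.py w15 pliers_waist fixed_handle moving_handle
```

```text
t 16.3667 tcp [ 0.5478 -0.0374  0.0124] ypr [[0.889, 0.034, 0.458], [0.043, -0.999, -0.009], [0.457, 0.027, -0.889]] F [-0.2 -0.6  3.9] 0.06332210990983508 2.820069647859782 cam [ 0.54  -0.034  0.169]
pliers_waist 0.63 [325.4  76.7] z11 [ 0.6484 -0.0412  0.011 ] dep [ 0.6404 -0.0407  0.0227]
moving_handle 0.81 [268.9 251.3] z11 [ 0.5452 -0.0146  0.011 ] dep [ 0.5449 -0.0158  0.0207]
```

Contact now shows the handle spring's force (2.8 N of grip). I'll go slightly lower, then squeeze in steps.

Request:
{"method": "move_arm", "body": {"deltas": [0.063,0,0.001,-0.002,0,0,0,0.063,0,0,-0.002,0,0,0,0.06,0,-0.0015,0,0,0,0,0.057,0,-0.0015,0,0,0,0,0.057,0,0,0,0,0,0]}}

```text
time: 16.98
position: [0.5473, -0.0393, 0.0078]
tcp_rot: [0.009, 0.972, 0.02, 0.235]
contact_force: [1.0, 0.5, 2.7]
finger_gap: 0.0572
grip_force: 1.5
```

Request:
{"method": "move_arm", "body": {"deltas": [0.054,0,-0.0015,0,0,0,0,0.051,0,-0.0015,0,0,0,0,0.051,0,0,0,0,0,0]}}

```text
time: 17.23
position: [0.5475, -0.0422, 0.008]
tcp_rot: [0.009, 0.972, 0.02, 0.235]
contact_force: [1.1, 0.6, 3.0]
finger_gap: 0.0511
grip_force: 2.4
```

```bash
python3 look.py w16 pliers_waist fixed_handle moving_handle rail_plate
```

```text
t 17.2333 tcp [ 0.5475 -0.0422  0.008 ] ypr [[0.889, 0.035, 0.457], [0.043, -0.999, -0.008], [0.456, 0.027, -0.889]] F [1.1 0.6 3. ] 0.05106073890553292 2.378939279642509 cam [ 0.54  -0.039  0.165]
pliers_waist 0.63 [314.9  72.9] z11 [ 0.6471 -0.0395  0.011 ] dep [ 0.6395 -0.0395  0.022 ]
fixed_handle 0.95 [353.3 240.1] z11 [ 0.5519 -0.0625  0.011 ] dep [ 0.5511 -0.0611  0.0205]
moving_handle 0.77 [276.2 244.7] z11 [ 0.5481 -0.0234  0.011 ] dep [ 0.5476 -0.0244  0.0209]
```

Tracking well: the handle centres are 39 mm apart, 51 mm over the outsides, and the waist is in place. Continuing.

Request:
{"method": "move_arm", "body": {"deltas": [0.049,0,-0.001,0,0,0,0,0.047,0,-0.001,0,0,0,0,0.045,0,-0.001,0.0005,0,0,0,0.043,0,-0.001,0,0,0,0,0.043,0,0,0,0,0,0]}}

```text
time: 17.9
position: [0.5474, -0.0459, 0.0086]
tcp_rot: [0.009, 0.972, 0.02, 0.235]
contact_force: [-2.5, 2.6, 8.8]
finger_gap: 0.0434
grip_force: 12.1
```

Request:
{"method": "move_arm", "body": {"deltas": [0.041,0,-0.001,0.0005,0,0,0,0.039,0,-0.001,0,0,0,0,0.037,0,-0.001,0,0,0,0,0.037,0,0,0,0,0,0]}}

```text
time: 18.23
position: [0.5475, -0.0489, 0.0092]
tcp_rot: [0.009, 0.972, 0.02, 0.235]
contact_force: [-1.0, 3.7, 9.4]
finger_gap: 0.0373
grip_force: 8.3
```

```bash
python3 look.py w17 pliers_waist fixed_handle moving_handle rail_plate
```

```text
t 18.2333 tcp [ 0.5475 -0.0489  0.0092] ypr [[0.889, 0.035, 0.457], [0.043, -0.999, -0.008], [0.457, 0.027, -0.889]] F [-1.   3.7  9.4] 0.03730404987904066 8.335240653832443 cam [ 0.54  -0.046  0.166]
pliers_waist 0.66 [302.7  72.9] z11 [ 0.6477 -0.0391  0.011 ] dep [ 0.6401 -0.0396  0.0218]
fixed_handle 0.8 [339.5 238.2] z11 [ 0.5527 -0.0623  0.011 ] dep [ 0.5519 -0.0612  0.0213]
moving_handle 0.71 [291.1 243. ] z11 [ 0.5494 -0.0375  0.011 ] dep [ 0.5488 -0.038   0.0203]
```

The plate is being drawn up (8-12 N). I'll ease the height by 1.5 mm and continue past the peak.

Request:
{"method": "move_arm", "body": {"deltas": [0.036,0,-0.0005,0.001,0,0,0,0.035,0,-0.0005,0.0005,0,0,0,0.034,0,-0.0005,0,0,0,0,0.033,0,-0.0005,0,0,0,0.033,0,0,0,0,0,0]}}

```text
invalid input at $.deltas: expected a multiple of 7 numbers
```

Request:
{"method": "move_arm", "body": {"deltas": [0.032,0,-0.0005,0,0,0,0,0.031,0,-0.0005,0,0,0,0,0.03,0,-0.0005,0,0,0,0,0.029,0,-0.0005,0,0,0,0.029,0,0,0,0,0,0]}}

```text
invalid input at $.deltas: expected a multiple of 7 numbers
```

Request:
{"method": "move_arm", "body": {"deltas": [0.027,0,-0.0005,0,0,0,0,0.025,0,0,0,0,0,0,0.025,0,0,0,0,0,0,0.025,0,0,0,0,0,0]}}

```text
time: 18.82
position: [0.5473, -0.0497, 0.0092]
tcp_rot: [0.009, 0.972, 0.02, 0.235]
contact_force: [-3.4, 2.0, 12.0]
finger_gap: 0.0257
grip_force: 31.6
```

```bash
python3 look.py w18 pliers_waist fixed_handle moving_handle rail_plate
```

```text
t 18.8167 tcp [ 0.5473 -0.0497  0.0092] ypr [[0.889, 0.034, 0.457], [0.043, -0.999, -0.009], [0.456, 0.027, -0.889]] F [-3.4  2.  12. ] 0.025702162569193377 31.58787236083299 cam [ 0.54  -0.047  0.166]
pliers_waist 0.84 [295.9  70. ] z11 [ 0.6492 -0.0359  0.011 ] dep [ 0.6411 -0.0367  0.0224]
fixed_handle 0.81 [329.6 239.4] z11 [ 0.5517 -0.058   0.011 ] dep [ 0.5509 -0.0572  0.0214]
moving_handle 0.69 [301. 239.] z11 [ 0.5514 -0.0433  0.011 ] dep [ 0.5507 -0.0435  0.0207]
```

Two calls were refused for a miscount, but the last one carried the squeeze through: it stopped at 25.7 mm with 31.6 N, against the handle stop. I'll release and check that it stays locked.

Request:
{"method": "move_arm", "body": {"deltas": [0.04,0,0,0,0,0,0,0.05,0,0,0,0,0,0,0.06,0,0,0,0,0,0,0.06,0,0,0,0,0,0]}}

```text
time: 19.4
position: [0.547, -0.0498, 0.0085]
tcp_rot: [0.009, 0.972, 0.02, 0.234]
contact_force: [-0.6, 1.2, -0.3]
finger_gap: 0.0599
grip_force: 0.0
```

Request:
{"method": "move_arm", "body": {"deltas": [0.06,0,0,0.008,0,0,0,0.06,0,0,0.01,0,0,0,0.06,0,0,0.01,0,0,0,0.06,-0.01,0,0.005,0,0,0,0.06,0,0,0,0,0,0]}}

```text
time: 19.82
position: [0.5365, -0.0494, 0.0364]
tcp_rot: [0.009, 0.972, 0.02, 0.235]
contact_force: [-1.5, -0.6, 0.5]
finger_gap: 0.0598
grip_force: 0.0
```

```bash
python3 look.py w19 pliers_waist fixed_pad moving_pad fixed_handle moving_handle rail_plate joint_place
```

```text
t 19.8167 tcp [ 0.5365 -0.0494  0.0364] ypr [[0.889, 0.035, 0.457], [0.043, -0.999, -0.007], [0.456, 0.026, -0.89]] F [-1.5 -0.6  0.5] 0.05975783176822686 0.0 cam [ 0.529 -0.046  0.193]
pliers_waist 0.76 [302.9  82.1] z11 [ 0.6485 -0.0388  0.011 ] dep [ 0.6411 -0.0393  0.0223]
fixed_pad 0.65 [332.  225.6] z11 [ 0.5515 -0.0609  0.011 ] dep [ 0.5504 -0.0602  0.0201]
fixed_handle 0.91 [331.8 223.4] z11 [ 0.5528 -0.0607  0.011 ] dep [ 0.5515 -0.0599  0.0212]
moving_handle 0.98 [300.1 225.8] z11 [ 0.5506 -0.0414  0.011 ] dep [ 0.5494 -0.0417  0.021 ]
```

It stays locked: the handle centres are about 18 mm apart with nothing touching. I'll back off and check the jaws and plate by depth.

Request:
{"method": "move_arm", "body": {"deltas": [0.06,-0.02,0,0.005,0,0,0,0.06,-0.02,0,0.005,0,0,0,0.06,-0.02,0,0.005,0,0,0,0.06,-0.02,0,0.005,0,0,0,0.06,0,0,0,0,0,0]}}

```text
time: 20.63
position: [0.4544, -0.0492, 0.056]
tcp_rot: [0.008, 0.972, 0.02, 0.234]
contact_force: [-0.4, -0.2, 0.1]
finger_gap: 0.0601
grip_force: 0.0
```

```bash
python3 look.py w20 pliers_waist fixed_pad moving_pad fixed_handle moving_handle rail_plate joint_place; python3 - <<'E'
from h import *
f=np.load('c_w20.npz');d=np.load('d_w20.npy')
v,u=np.mgrid[0:400,0:640]
p=cv2.undistortPoints(np.stack([u.ravel(),v.ravel()],1).astype(float)[:,None],f['K'],f['D'])[:,0]
z=d.ravel();P=np.stack([p[:,0]*z,-p[:,1]*z,-z],1)@f['M'][:3,:3].T+f['M'][:3,3]
a=np.radians(2.1);o=np.array([.744,-.036,0]);Q=((P-o)@np.array([[np.cos(a),-np.sin(a),0],[np.sin(a),np.cos(a),0],[0,0,1]]))*1000
k=(z>0)&(abs(Q[:,1])<30)&(Q[:,0]>-60)&(Q[:,0]<-36)
for lo,hi in ((26,48),(54,80)):
    s=Q[k&(Q[:,2]>lo)&(Q[:,2]<hi)]; h,e=np.histogram(s[:,1],np.arange(-20,21,1)); print(lo,[(int(x),int(c)) for x,c in zip(e,h) if c])
E
```

```text
t 20.6333 tcp [ 0.4544 -0.0492  0.056 ] ypr [[0.89, 0.034, 0.455], [0.042, -0.999, -0.007], [0.454, 0.026, -0.89]] F [-0.4 -0.2  0.1] 0.060102022928378004 0.0 cam [ 0.447 -0.046  0.213]
pliers_waist 0.75 [307.6   4.9] z11 [ 0.6488 -0.0386  0.011 ] dep [ 0.6372 -0.0391  0.0226]
pliers_waist 0.59 [332.4 115.6] z11 [ 0.5526 -0.0607  0.011 ] dep [ 0.5473 -0.06    0.0211]
fixed_pad 0.65 [ 46.9 332.4] z11 [0.3978 0.1146 0.011 ] dep [0.3977 0.1149 0.0106]
fixed_pad 0.64 [561.5 307.8] z11 [ 0.4226 -0.2155  0.011 ] dep [ 0.4225 -0.2166  0.0098]
moving_pad 0.64 [518.5 288.8] z11 [ 0.4341 -0.1873  0.011 ] dep [ 0.4346 -0.1814  0.0195]
moving_pad 0.61 [ 16.1 356.5] z11 [0.383  0.1309 0.011 ] dep [0.3819 0.1341 0.0074]
fixed_handle 0.98 [330.1 114.8] z11 [ 0.5532 -0.059   0.011 ] dep [ 0.548  -0.0584  0.0209]
moving_handle 0.64 [308.7 114.9] z11 [ 0.5523 -0.0433  0.011 ] dep [ 0.5474 -0.0434  0.0205]
26 []
54 []
```

Handles measured 16 mm apart, which is the locked value. I'll tilt up so the camera sees the jaws.

Request:
{"method": "move_arm", "body": {"deltas": [0.06,-0.01,0,0.02,0.2,-5,0,0.06,0,0,0.02,0.2,-5,0,0.06,0,0,0.02,0.2,-5,0,0.06,0,0,0,0,0,0]}}

```text
time: 21.37
position: [0.4515, -0.0468, 0.0993]
tcp_rot: [0.002, 0.946, 0.019, 0.324]
contact_force: [0.4, -0.0, -0.2]
finger_gap: 0.0598
grip_force: 0.0
```

```bash
sed -i 's/abs(r)//' look.py; python3 look.py w20 pliers_waist fixed_pad moving_pad rail_plate joint_place bolt_tub; python3 - <<'E'
from h import *
f=np.load('c_w20.npz');d=np.load('d_w20.npy')
v,u=np.mgrid[0:400,0:640]
p=cv2.undistortPoints(np.stack([u.ravel(),v.ravel()],1).astype(float)[:,None],f['K'],f['D'])[:,0]
z=d.ravel();P=np.stack([p[:,0]*z,-p[:,1]*z,-z],1)@f['M'][:3,:3].T+f['M'][:3,3]
a=np.radians(2.1);o=np.array([.744,-.036,0]);Q=((P-o)@np.array([[np.cos(a),-np.sin(a),0],[np.sin(a),np.cos(a),0],[0,0,1]]))*1000
k=(z>0)&(abs(Q[:,1])<30)&(Q[:,0]>-60)&(Q[:,0]<-34)
for lo,hi in ((26,48),(54,80)):
    s=Q[k&(Q[:,2]>lo)&(Q[:,2]<hi)]; h,e=np.histogram(s[:,1],np.arange(-20,21,1)); print(lo,[(int(x),int(c)) for x,c in zip(e,h) if c])
E
```

```text
t 21.3667 tcp [ 0.4515 -0.0468  0.0993] ypr [[0.789, 0.036, 0.614], [0.038, -0.999, 0.01], [0.614, 0.016, -0.789]] F [ 0.4 -0.  -0.2] 0.05982603127853796 0.0 cam [ 0.415 -0.047  0.252]
pliers_waist 0.76 [310.1  81.5] z11 [ 0.6488 -0.0368  0.011 ] dep [ 0.6388 -0.0372  0.0213]
fixed_pad 0.63 [530.2 320.8] z11 [ 0.4224 -0.2139  0.011 ] dep [ 0.4176 -0.1071  0.1651]
fixed_pad 0.57 [320.3  33.8] z11 [ 0.7205 -0.0455  0.011 ] dep [ 0.7118 -0.0455  0.0179]
moving_pad 0.95 [312.  33.] z11 [ 0.7213 -0.0359  0.011 ] dep [ 0.6968 -0.0368  0.0303]
moving_pad 0.7 [314.7  29.9] z11 [ 0.7266 -0.0388  0.011 ] dep [ 0.6949 -0.0396  0.0355]
rail_plate 0.57 [309.8  36.3] z11 [ 0.7158 -0.0337  0.011 ] dep [ 0.7112 -0.0339  0.0147]
joint_place 0.89 [317.1  35.2] z11 [ 0.718  -0.0419  0.011 ] dep [ 0.6979 -0.0422  0.027 ]
bolt_tub 0.67 [446.2 116.5] z11 [ 0.6107 -0.1746  0.011 ] dep [ 0.5985 -0.1666  0.026 ]
26 [(-7, 16), (-6, 20), (-5, 18), (-4, 18), (-3, 20), (-2, 15), (-1, 19), (0, 14), (1, 10)]
54 [(-7, 9), (-6, 12), (-5, 12), (-4, 13), (-3, 12)]
```

The stack is now a solid 8 mm (-7 to +1 mm in y) with no gap, the pads sit on both faces, and the tub hasn't moved. Handing in.

```bash
python3 -c "
from bench import bot
print(bot.sign_off())"
```

```text
the job is handed in; nothing more can be done
None
```

The pliers are locked over the post's leg and the rail's end plate, the plate is drawn flush (8 mm stack, no gap in the depth reading), the robot is clear, and the job was handed in at about 22 s.

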